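# Stir the new potatoes under the utensil rail

## Robot

A 6-joint arm with a two-finger parallel gripper is mounted at the origin on the work surface. World frame = base frame: x ahead of the robot, y to its left, z up, the work surface at z = 0. Lengths are in mm, angles in rad, forces in N, time in s.
With the tool pointing down it reaches from about 275 to 750 mm from the base axis. Payload 10.2 kg.
Tool frame: the origin (TCP) lies midway between the tips of the shut fingers; the grasp point (between the pads) lies 19 mm behind it; z points along the fingers, y is the line along which they close (so a half turn about z gives the same grasp; the last joint's range is limited). The gripper opens to 85 mm and grips with 20 to 120 N. Pads are 22 mm wide; open, the fingers measure 114 mm over their backs; the gripper's body (76 mm by 85 mm) begins 54 mm behind the grasp point. The pads swing forward as they close: fully open they stand 13 mm farther back than shut.
Start: joints at [-1.406, 0.313, 1.498, -0, 1.331, -0.223], TCP at [198.518, -486.026, 231.294] pointing down, gripper open.
Joint ranges: [-2.94, 2.94], [-0.97, 2.17], [0.19, 2.56], [-1.23, 4.37], [0.02, 3.11], [-2.88, 2.88]. Speed limits (rad/s): [2.39, 2.39, 3.01, 3.14, 3.14, 3.14].

## Interface

Orientations are given as a unit quaternion [w, x, y, z].
In Python, from rig import ctrl gives the robot as it stands.
- The arm moves only by the tool arm_command, never from a script. Its argument "increments" is a list of rows, each an object with "dr": the turn, a rotation vector about the tool's x, y, z in units of pi/4 rad (1.0 is pi/4 rad), a list of three; "offset": the shift along the tool's x, y, z in units of 120 mm (1.0 is 120 mm), a list of three; "hand": the opening, from -1 (shut) to 1 (fully open). A call has 1 to 8 rows; each row shifts and turns the commanded pose from where the row before left it, along the tool's axes as they then stand; what a row does not reach is not made up. A row lasts 1/10 s, in which the tool goes at most 50 mm and 8.59 degrees, less where a joint would pass 70% of its speed; a pose out of reach is approached as far as the arm can. A call with a number of a shift or a turn outside -1 to 1 is refused whole. A call with a gripper value outside its range is refused whole. The fingers move at their own pace and stop on an object; "grip_force" is the grip in N (left out, the last holds). Time passes only in rows, so rows that do not move let the fingers close. It gives the time, the measured TCP pose, the force, the opening and the grip force at its end, in the units of the state.
- ctrl.sense(): the state, without advancing time (a new reading comes with each control period).
- ctrl.capture(name): name is "scene" or "top" or "wrist"; returns the picture (420x560x3 uint8, red, green, blue); there is no depth.
- ctrl.camera_info(name): a dict with "K" (3x3 intrinsics, pixels), "R" (3x3) and "t" (3): a world point X has camera coordinates R X + t. Camera axes: x right, y down, z forward; pixel columns grow to the right and rows downward; lengths in mm; the calibration is good to about 2 mm. A picture is of the moment at which its call begins: read the wrist's pose just before it. camera_info takes no time and is no camera call; for the wrist camera it gives the pose at the moment of the call.
- ctrl.finish_job(): hands the job in; it is judged then, once.
The state is a dict: "time_s": time; "joints": joint angles; "dq": joint speeds; "tau": joint torques, N m; "eef_pos": TCP position; "ee_rot": TCP orientation; "force": force on the tool from outside, world axes, zero at the start; "wrist_torque": the same for the moment, N m; "grip_width": opening from 0.0 (shut) to 1.0 (fully open); "grip_force": force on a finger pad.
Only numpy, scipy, OpenCV 4.12 (cv2) and the standard library are available. Lean on these libraries where they do the work, as an engineer would, in place of code of your own. Each camera call takes 0.05 s, during which the arm holds its last target. There are 200 camera calls.

## Task

Take the wooden spoon out of the crock and use it to stir the potatoes in the enamel basin under the utensil rail, until all five lie somewhere new, each at least its own length from where it started. Keep the potatoes in the basin and stir with the spoon only, gently, without shoving the basin, scraping hard on it, knocking the rail or jar, or shifting the other things on the counter. Then stand the spoon back in the crock, bowl end down, and let go.

Things in the scene. Friction and masses are not known exactly. Their poses are not given: they have to be found in the camera images.
- spoon: Loose wooden spoon, 200 mm long, 60 g. Origin at the tip of its bowl, z up the handle's axis to its end at z = 200 mm. Bowl: solid egg shape, 36 mm across, 54 long; from z = 48 mm a straight handle 20 (x) by 16 mm (y). Starts loose in the crock, tip at the bottom, handle leaning over the rim roughly towards the robot, about 27 degrees from vertical, last 90 mm beyond the rim.
- spoon_tip (a point): The tip of the spoon's bowl (the spoon's origin). Gripped along the handle across its 16 mm faces about 163 mm from the tip, it clears the gripper's body; grip it hard (about 60 N), or it slips and turns while stirring.
- crock: White ceramic utensil crock, fixed: open straight round pot, 78 mm outside and 68 mm inside diameter, 100 mm tall, inner floor 8 mm above the worktop. Origin at the centre of its underside, z up. It stands left or right of the basin, with a closed jar of like width on the other side; the crock is the one with the spoon in it.
- basin: White enamel basin, loose, 1.6 kg, on an 8 mm white cutting board: flared open bowl 70 mm tall, inside radius 71 mm at its flat floor and 94 mm at the rim, wall 4 mm, inner floor 6 mm above its underside. Origin at the centre of its underside, z up. Its yaw means nothing.
- rail: Fixed steel utensil rail: 12 mm round bar along its y, centre 235 mm above the worktop, 480 mm long, on end posts, a short utensil hung near each end. Origin on the worktop below the bar's middle, x away from the robot. It crosses the basin 45 mm beyond the basin's middle and blocks an upright gripper over the far half; spoon and gripper leaning about 25 degrees back to the robot pass under it.
- jar: Closed glass storage jar with wooden lid, 82 mm wide, 110 mm tall, fixed; a bystander. Origin at the centre of its underside.
- onion: Onion, 76 mm wide, 80 mm tall, loose bystander. Origin at its underside.
- garlic: Garlic bulb, 52 mm wide, 48 mm tall, loose bystander standing near the basin. Origin at its underside.
- mill: Dark wooden pepper mill, 54 mm wide, 155 mm tall, loose bystander. Origin at its underside.
- mug: Mug, 80 mm wide, 90 mm tall, loose bystander. Origin at its underside.
- oil: Green oil bottle, 64 mm wide, 200 mm tall, loose bystander. Origin at its underside.
- potato1_mid (a point): Centre of potato 1 of five: loose new potatoes, each 40 mm long and 32 mm thick with round ends, about 25 g, wet and slippery. They lie on the basin's floor in a rough ring, centres about 50 mm from the basin's middle, which is left free (about 60 mm across).
- potato1: Potato 1 itself (origin on its skin; use its centre point for where it is).
- potato2_mid (a point): Centre of potato 2, like the first.
- potato2: Potato 2 itself (origin on its skin; use its centre point for where it is).
- potato3_mid (a point): Centre of potato 3, like the first.
- potato3: Potato 3 itself (origin on its skin; use its centre point for where it is).
- potato4_mid (a point): Centre of potato 4, like the first.
- potato4: Potato 4 itself (origin on its skin; use its centre point for where it is).
- potato5_mid (a point): Centre of potato 5, like the first.
- potato5: Potato 5 itself (origin on its skin; use its centre point for where it is).
There are look-alikes about, which are no part of the job. Leave any purple look-alike of the crock alone. Several things have the shape of the spoon; the one meant has the colours described above.

How it is judged:
By the outcome, as a careful person would: the job done as asked, in the order asked, and still so for the second after the job is handed in, with the robot touching nothing.
It also fails if it takes over 72 s, if anything falls off the work surface, if the arm or the gripper's body presses on something with over 40 N, if the wrist force passes 120 N, or if a joint passes its speed limit or range.

## Working session

There is one attempt and no reset: what is moved stays moved. The work goes in short steps, Python scripts to look and compute and a tool call to move; the robot and the scene stay as the last step left them, time stands still between calls to the robot, and variables do not carry over. Pictures are saved under pics/ and viewed, at most 10 in all, crops included, and the job is handed in when it is done.

Besides the shell and the picture viewer there is one more tool, called in YAML: its name, and indented under it one key for each argument. arm_command: Moves the arm, as the interface text tells. Shifts and turns lie within -1 to 1; 1 stands for 120 mm of shift or pi/4 rad of turn. Its arguments: {"type":"object","properties":{"increments":{"type":"array"},"grip_force":{"type":"number"}},"required":["increments"]}

```bash
mkdir -p pics; ls; python3 - <<'E'
from rig import ctrl
import cv2,numpy as np
for n in("scene","top"):
    im=ctrl.capture(n); cv2.imwrite(f"pics/{n}0.png",im[:,:,::-1]); 
    c=ctrl.camera_info(n); print(n,np.round(c["K"],1).tolist(),np.round(c["R"],3).tolist(),np.round(c["t"],1).tolist())
s=ctrl.sense();print({k:np.round(v,3).tolist() for k,v in s.items()})
a=cv2.imread("pics/scene0.png");b=cv2.imread("pics/top0.png")
E
```

```text
pics
scene [[503.1, 0.0, 273.7], [0.0, 503.1, 208.5], [0.0, 0.0, 1.0]] [[-0.172, 0.985, -0.014], [0.577, 0.089, -0.812], [-0.798, -0.148, -0.584]] [100.5, -265.4, 1744.5]
top [[543.8, 0.0, 277.1], [0.0, 543.8, 209.6], [0.0, 0.0, 1.0]] [[-0.027, -0.999, 0.02], [-0.997, 0.025, -0.07], [0.069, -0.022, -0.997]] [-11.2, 505.9, 1599.8]
{'time_s': 0.1, 'joints': [-1.406, 0.313, 1.498, -0.0, 1.331, -0.223], 'dq': [0.0, -0.001, -0.002, 0.0, -0.0, 0.001], 'tau': [0.003, -41.29, -26.014, -0.0, 0.003, 0.0], 'eef_pos': [198.466, -485.811, 230.814], 'ee_rot': [-0.001, 0.981, 0.193, 0.0], 'force': [-0.392, -0.308, -0.372], 'wrist_torque': [0.014, -0.002, -0.017], 'grip_force': 0.0, 'grip_width': 0.998}
```

View pics/scene0.png

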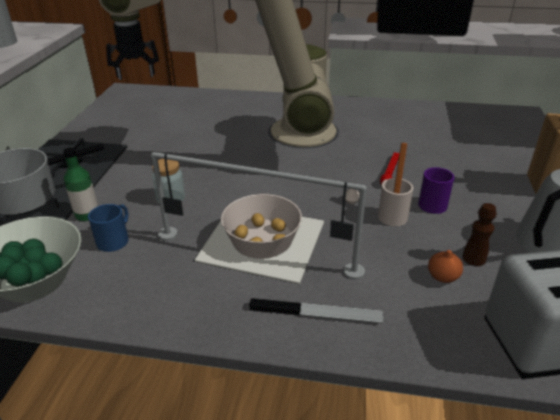

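View pics/top0.png

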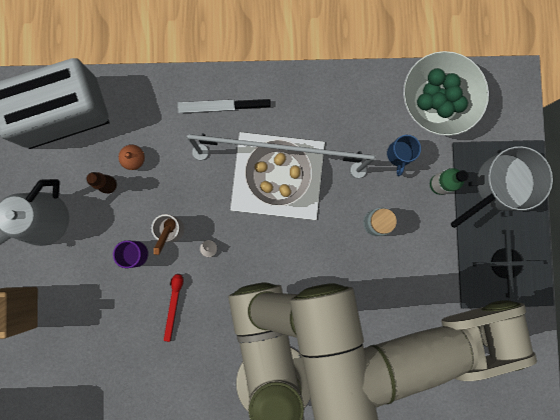

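The scene shows the crock with the spoon at (397,200), its handle top at (403,146), the basin at (261,228) and the garlic at (351,198). In the top view the crock is at (166,228) with the handle end near (158,250), the basin is at (279,174), the rail runs from (188,137) to (373,158), and the garlic is at (208,248).

```bash
cat >h.py <<'E'
from rig import ctrl
import cv2,numpy as np
from scipy.spatial.transform import Rotation as Rn
def cam(n):
    c=ctrl.camera_info(n); return [np.array(c[k],float) for k in("K","R","t")]
def ray(c,p):
    K,R,t=c; d=R.T@np.linalg.solve(K,[p[0],p[1],1.]); return -R.T@t,d/np.linalg.norm(d)
def onz(c,p,z):
    o,d=ray(c,p); return o+d*(z-o[2])/d[2]
def tri(c1,p1,c2,p2):
    o1,d1=ray(c1,p1);o2,d2=ray(c2,p2)
    s=np.linalg.lstsq(np.stack([d1,-d2],1),o2-o1,rcond=None)[0]
    a,b=o1+s[0]*d1,o2+s[1]*d2; return (a+b)/2,np.linalg.norm(a-b)
def plane(c,p,v):   # plane through camera centre and image line
    o,d=ray(c,p);_,e=ray(c,np.add(p,v)); n=np.cross(d,e);n/=np.linalg.norm(n); return n,n@o
def proj(c,X):
    K,R,t=c; q=K@(R@X+t); return q[:2]/q[2]
def blobs(m,amin=8):
    n,l,s,c=cv2.connectedComponentsWithStats(m.astype(np.uint8))
    return [(l==i,s[i],c[i]) for i in range(1,n) if s[i][4]>=amin]
def rot(s): q=s["ee_rot"]; return Rn.from_quat([q[1],q[2],q[3],q[0]])
E
python3 - <<'E'
from h import *
S=cv2.imread("pics/scene0.png");T=cv2.imread("pics/top0.png")
hs,ht=cv2.cvtColor(S,40),cv2.cvtColor(T,40)
for nm,I,h,(x0,y0,x1,y1),(bx0,by0,bx1,by1) in (("scene",S,hs,(380,135,425,200),(225,200,300,250)),("top",T,ht,(145,215,185,260),(245,145,315,205))):
    m=(h[...,1]>110)&((h[...,0]<18)); w=np.zeros_like(m);w[y0:y1,x0:x1]=m[y0:y1,x0:x1]
    for b,s,c in blobs(w,20):
        p=np.argwhere(b)[:,::-1].astype(np.float32); print(nm,"spoon",s,c,cv2.fitLine(p,2,0,.01,.01).ravel(), cv2.minAreaRect(p))
    m=(h[...,1]>110)&(h[...,0]>8)&(h[...,0]<30)&(h[...,2]>90); w=np.zeros_like(m);w[by0:by1,bx0:bx1]=m[by0:by1,bx0:bx1]
    for b,s,c in blobs(w,8): print(nm,"pot",s,np.round(c,1))
def up(I,x0,y0,x1,y1,f,fn): cv2.imwrite(fn,cv2.resize(I[y0:y1,x0:x1],None,fx=f,fy=f,interpolation=2))
A=cv2.resize(T[120:270,140:330],(760,600),interpolation=2); cv2.imwrite("pics/c1.png",A)
B=cv2.resize(S[130:280,200:420],(800,545),interpolation=2); cv2.imwrite("pics/c2.png",B)
E
```

```text
scene spoon [380 143  27  50 532] [395.59962406 166.9906015 ] [ 2.6184466e-01 -9.6511000e-01  3.9559961e+02  1.6699060e+02] ((392.4122009277344, 166.2229766845703), (21.158924102783203, 49.804054260253906), 8.972626686096191)
scene pot [253 214  11  12  95] [258.1 218.9]
scene pot [272 218  13  12 104] [278.5 223.3]
scene pot [236 225  11  13 106] [241.3 231. ]
scene pot [274 234  10   5  35] [278.5 236. ]
scene pot [252 237   9   4  25] [256.2 239. ]
top spoon [154 219  21  36 280] [163.96785714 235.125     ] [  0.44066638  -0.897671   163.96785    235.125     ] ((162.55714416503906, 236.16758728027344), (10.660746574401855, 38.445316314697266), 29.981637954711914)
top pot [275 153  10  12  90] [279.4 158.6]
top pot [256 162  11  10  83] [261.1 166.5]
top pot [290 166  10  12  92] [294.4 171.7]
top pot [261 181  11  12  92] [266.  186.5]
top pot [280 185  10  12  88] [284.6 190.1]
```

View pics/c1.png

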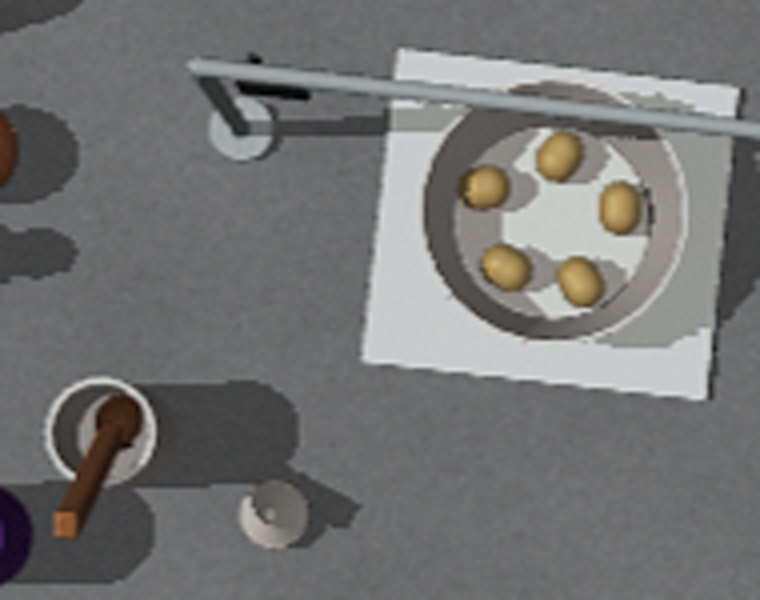

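View pics/c2.png

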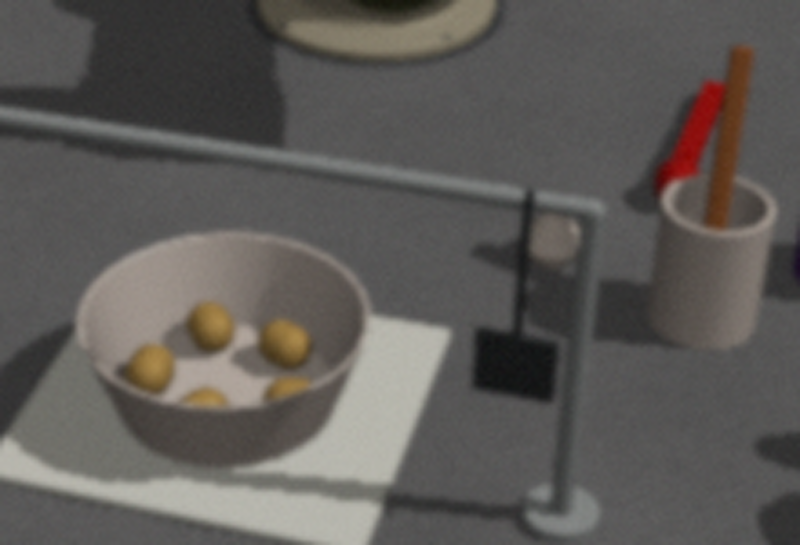

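The crops give these pixel positions:

| Item | Top view | Scene view |
|---|---|---|
| Crock rim centre | (165.2,228) | |
| Handle end | (156.2,251) | (403.5,143.2) |
| Handle near the bowl | (168,226.3) | |
| Handle at the rim | | (397.5,191.9) |
| Basin rim centre | (278.9,172.7) | |
| Rail | (188.7,136.3)–(330,152.5) | |

```bash
cat >>h.py <<'E'
def ell(c,pts,z): # circle fit on plane z
    P=np.array([onz(c,p,z)[:2] for p in pts]); A=np.c_[2*P,np.ones(len(P))]
    s=np.linalg.lstsq(A,(P**2).sum(1),rcond=None)[0]; return s[:2],np.sqrt(s[2]+s[:2]@s[:2])
E
python3 - <<'E'
from h import *
np.set_printoptions(precision=3,suppress=True)
cs,ct=cam("scene"),cam("top")
E,e=tri(cs,(403.5,143.6),ct,(156.2,251)); print("end",E,e)
n1,k1=plane(cs,(403.5,143.5),np.array((397.5,191.9))-(403.5,143.5)); n2,k2=plane(ct,(156.2,251),np.array((168,226.3))-(156.2,251))
d=np.cross(n1,n2); d/=np.linalg.norm(d); d*=np.sign(d[2]); P=np.linalg.lstsq(np.array([n1,n2,d]),[k1,k2,d@E],rcond=None)[0]
print("axis",d,"tilt",np.degrees(np.arccos(d[2])),"pt",P,"tip",P-200*d)
t4=lambda L:[(x/4+140,y/4+120) for x,y in L]
s4=lambda L:[(x/3.636+200,y/3.636+130) for x,y in L]
print("crock top",ell(ct,t4([(46,432),(156,432),(101,377),(101,487)]),100), "scene",ell(cs,s4([(655,205),(776,212),(740,180),(705,234)]),100))
print("basin top",ell(ct,t4([(424,211),(687,211),(555,82),(555,340)]),78),"scene",ell(cs,s4([(78,325),(370,318),(230,233),(220,408)]),78))
for z in(14,30): print("z",z,[onz(ct,p,z)[:2] for p in[(279.4,158.6),(261.1,166.5),(294.4,171.7),(266,186.5),(284.6,190.1)]],[onz(cs,p,z)[:2] for p in[(258.1,218.9),(278.5,223.3),(241.3,231)]])
print("rail",[onz(ct,p,235) for p in[(188.7,136.3),(330,152.5),(373,157.5)]],[onz(cs,p,235) for p in[(364.5,186.5),(155,155.5)]])
print("garlic",onz(ct,(208.7,248.5),24),"jar",onz(ct,(381,221),110),"mill",onz(ct,(96,181),155),"purple",onz(ct,(131,253),90),onz(ct,(156,237),0),"red",onz(ct,(176,280),20))
E
```

```text
end [392.424 302.338 187.792] 2.629163794786075
axis [-0.397  0.012  0.918] tilt 23.42034112075974 pt [387.017 304.147 185.427] tip [466.474 301.709   1.904]
crock top (array([456.105, 292.64 ]), np.float64(38.496692592676794)) scene (array([456.932, 295.945]), np.float64(40.485080207061586))
basin top (array([607.917, -30.943]), np.float64(94.05312113972914)) scene (array([607.558, -24.359]), np.float64(97.07134318927028))
z 14 [array([659.092, -35.256]), array([636.487,  20.224]), array([618.425, -79.167]), array([575.891,   7.061]), array([563.721, -48.254])] [array([534.733, -49.843]), array([545.203,   6.045]), array([591.429, -81.917])]
z 30 [array([656.461, -34.799]), array([634.08 ,  20.132]), array([616.198, -78.276]), array([574.084,   7.099]), array([562.034, -47.669])] [array([555.553, -45.125]), array([565.811,   9.632]), array([611.102, -76.549])]
rail [array([686.493, 204.431, 235.   ]), array([ 635.693, -160.859,  235.   ]), array([ 619.987, -272.472,  235.   ])] [array([679.996, 209.653, 235.   ]), array([ 621.752, -265.497,  235.   ])]
garlic [395.567 180.131  24.   ] jar [ 459.709 -313.402  110.   ] mill [586.17  468.109 155.   ] purple [388.647 391.222  90.   ] [433.991 338.874   0.   ] red [305.968 277.848  20.   ]
```

```bash
cat >>h.py <<'E'
import json
from scipy.spatial.transform import Slerp
def tilt(deg,yaw=0,az=0): # tool leaning back: z=(sin,0,-cos), y=+Y; yaw about tool z, az about world z
    a=np.radians(deg); z=np.array([np.sin(a),0,-np.cos(a)]); y=np.array([0,1.,0]); x=np.cross(y,z)
    return Rn.from_euler("z",az,degrees=True)*Rn.from_matrix(np.stack([x,y,z],1))*Rn.from_euler("z",yaw,degrees=True)
def plan(wps,hand,P=None,R=None,vmax=45,wmax=8.):
    """wps: [(pos,Rot|None,rows|None)]; prints rows (rounded) per call of 8; returns pose reached"""
    if P is None: s=ctrl.sense(); P,R=np.array(s["eef_pos"]),rot(s)
    rows=[]
    for p,Q,n in wps:
        Q=Q or R; p=np.array(p,float); ang=np.degrees((R.inv()*Q).magnitude()); L=np.linalg.norm(p-P)
        n=n or max(1,int(np.ceil(max(L/vmax,ang/wmax)))); P0=P; sl=Slerp([0,1],Rn.concatenate([R,Q]))
        for i in range(1,n+1):
            tp=P0+(p-P0)*i/n; off=np.round(R.inv().apply(tp-P)/120,2); dr=np.round((R.inv()*sl(i/n)).as_rotvec()/(np.pi/4),3)
            if np.abs(dr).max()<.004: dr[:]=0
            P=P+R.apply(off*120); R=R*Rn.from_rotvec(dr*np.pi/4); rows.append({"dr":(dr+0).tolist(),"offset":(off+0).tolist(),"hand":hand})
    for i in range(0,len(rows),8): print(json.dumps(rows[i:i+8]))
    return P,R
E
python3 - <<'E'
from h import *
s=ctrl.sense();R0=rot(s);R1=tilt(25)
mid=Slerp([0,1],Rn.concatenate([R0,R1]))(.55)
print(plan([((430,-60,340),mid,12),((345,302,285),R1,12)],1))
c=cam("wrist"); C=-c[1].T@c[2]; print("cam in tool",R0.inv().apply(C-s["eef_pos"]), (c[1]@R0.as_matrix()).round(2),c[0])
E
```

```text
[{"dr": [-0.035, -0.007, -0.157], "offset": [0.26, -0.21, -0.08], "hand": 1}, {"dr": [-0.035, -0.007, -0.158], "offset": [0.29, -0.18, -0.08], "hand": 1}, {"dr": [-0.035, -0.007, -0.157], "offset": [0.3, -0.14, -0.09], "hand": 1}, {"dr": [-0.035, -0.007, -0.157], "offset": [0.32, -0.1, -0.09], "hand": 1}, {"dr": [-0.034, -0.007, -0.157], "offset": [0.32, -0.05, -0.1], "hand": 1}, {"dr": [-0.035, -0.007, -0.158], "offset": [0.33, -0.01, -0.1], "hand": 1}, {"dr": [-0.035, -0.007, -0.157], "offset": [0.33, 0.03, -0.1], "hand": 1}, {"dr": [-0.035, -0.006, -0.157], "offset": [0.32, 0.07, -0.1], "hand": 1}]
[{"dr": [-0.035, -0.007, -0.158], "offset": [0.31, 0.12, -0.1], "hand": 1}, {"dr": [-0.035, -0.007, -0.157], "offset": [0.29, 0.16, -0.1], "hand": 1}, {"dr": [-0.035, -0.007, -0.157], "offset": [0.27, 0.19, -0.09], "hand": 1}, {"dr": [-0.035, -0.007, -0.158], "offset": [0.25, 0.23, -0.1], "hand": 1}, {"dr": [-0.028, -0.006, -0.129], "offset": [0.26, 0.02, -0.02], "hand": 1}, {"dr": [-0.029, -0.005, -0.128], "offset": [0.25, 0.05, -0.02], "hand": 1}, {"dr": [-0.028, -0.006, -0.129], "off
[... 563 characters left out ...]
": 1}, {"dr": [-0.028, -0.005, -0.128], "offset": [0.12, 0.24, 0.0], "hand": 1}, {"dr": [-0.029, -0.006, -0.129], "offset": [0.09, 0.24, 0.01], "hand": 1}]
(array([345.5468899 , 302.10290843, 285.11817265]), Rotation.from_matrix(array([[-9.06351501e-01, -1.43099059e-04,  4.22524479e-01],
                            [-3.99456552e-05,  9.99999967e-01,  2.52989483e-04],
                            [-4.22524501e-01,  2.12419380e-04, -9.06351477e-01]])))
cam in tool [  72.47429774   -0.79234119 -141.80560667] [[-0.    1.    0.  ]
 [-0.96 -0.   -0.28]
 [-0.28 -0.    0.96]] [[292.67271383   0.         277.04060314]
 [  0.         292.67271383 213.79180864]
 [  0.           0.           1.        ]]
```

arm_command:
  increments:
    - {"dr": [-0.035, -0.007, -0.157], "offset": [0.26, -0.21, -0.08], "hand": 1}
    - {"dr": [-0.035, -0.007, -0.158], "offset": [0.29, -0.18, -0.08], "hand": 1}
    - {"dr": [-0.035, -0.007, -0.157], "offset": [0.3, -0.14, -0.09], "hand": 1}
    - {"dr": [-0.035, -0.007, -0.157], "offset": [0.32, -0.1, -0.09], "hand": 1}
    - {"dr": [-0.034, -0.007, -0.157], "offset": [0.32, -0.05, -0.1], "hand": 1}
    - {"dr": [-0.035, -0.007, -0.158], "offset": [0.33, -0.01, -0.1], "hand": 1}
    - {"dr": [-0.035, -0.007, -0.157], "offset": [0.33, 0.03, -0.1], "hand": 1}
    - {"dr": [-0.035, -0.006, -0.157], "offset": [0.32, 0.07, -0.1], "hand": 1}

```text
time_s: 0.9
eef_pos: [352.8, -200.7, 304.0]
ee_rot: [0.107, 0.765, 0.635, -0.0]
force: [1.3, -0.9, 0.7]
grip_width: 0.999
grip_force: 0.0
```

arm_command:
  increments:
    - {"dr": [-0.035, -0.007, -0.158], "offset": [0.31, 0.12, -0.1], "hand": 1}
    - {"dr": [-0.035, -0.007, -0.157], "offset": [0.29, 0.16, -0.1], "hand": 1}
    - {"dr": [-0.035, -0.007, -0.157], "offset": [0.27, 0.19, -0.09], "hand": 1}
    - {"dr": [-0.035, -0.007, -0.158], "offset": [0.25, 0.23, -0.1], "hand": 1}
    - {"dr": [-0.028, -0.006, -0.129], "offset": [0.26, 0.02, -0.02], "hand": 1}
    - {"dr": [-0.029, -0.005, -0.128], "offset": [0.25, 0.05, -0.02], "hand": 1}
    - {"dr": [-0.028, -0.006, -0.129], "offset": [0.25, 0.07, -0.03], "hand": 1}
    - {"dr": [-0.029, -0.006, -0.129], "offset": [0.25, 0.1, -0.02], "hand": 1}

```text
time_s: 1.7
eef_pos: [401.2, 62.9, 321.8]
ee_rot: [0.182, 0.4, 0.898, -0.0]
force: [0.6, 0.2, -0.1]
grip_width: 0.998
grip_force: 0.0
```

arm_command:
  increments:
    - {"dr": [-0.028, -0.005, -0.128], "offset": [0.23, 0.12, -0.02], "hand": 1}
    - {"dr": [-0.029, -0.006, -0.129], "offset": [0.21, 0.14, -0.02], "hand": 1}
    - {"dr": [-0.028, -0.006, -0.129], "offset": [0.2, 0.17, -0.01], "hand": 1}
    - {"dr": [-0.029, -0.005, -0.128], "offset": [0.19, 0.18, -0.01], "hand": 1}
    - {"dr": [-0.028, -0.006, -0.129], "offset": [0.16, 0.21, -0.01], "hand": 1}
    - {"dr": [-0.029, -0.006, -0.129], "offset": [0.14, 0.21, -0.01], "hand": 1}
    - {"dr": [-0.028, -0.005, -0.128], "offset": [0.12, 0.24, 0.0], "hand": 1}
    - {"dr": [-0.029, -0.006, -0.129], "offset": [0.09, 0.24, 0.01], "hand": 1}

```text
time_s: 2.5
eef_pos: [344.8, 303.3, 284.4]
ee_rot: [0.216, -0.003, 0.976, -0.0]
force: [0.3, 0.1, 0.2]
grip_width: 0.999
grip_force: 0.0
```

```bash
python3 - <<'E'
from h import *
np.set_printoptions(precision=3,suppress=True)
import pickle
s=ctrl.sense();c=cam("wrist");im=ctrl.capture("wrist")[:,:,::-1];cv2.imwrite("pics/w1.png",im)
pickle.dump(c,open("w1.pkl","wb"))
print(s["time_s"],np.round(s["eef_pos"],1),rot(s).as_matrix(),np.round(s["joints"],2))
for p in[(390,303,188),(456.5,294,100)]: print(proj(c,np.array(p)))
E
```

```text
2.5 [344.8 303.3 284.4] [[-0.906 -0.005  0.423]
 [-0.005  1.     0.   ]
 [-0.423 -0.002 -0.906]] [ 0.6  -0.03  1.82 -0.29  1.   -0.86]
[275.894 212.876]
[269.04  206.537]
```

View pics/w1.png

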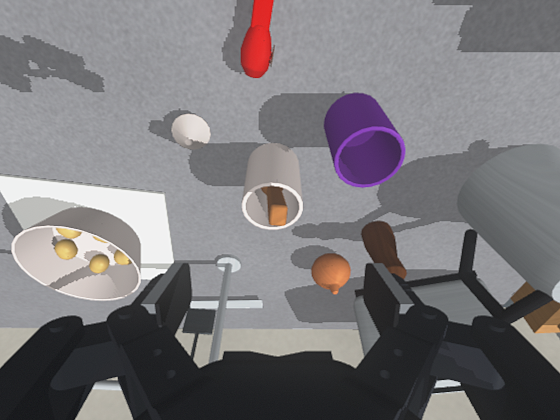

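The wrist view shows the handle end face near (278,213), the crock rim centred near (272,206), the garlic at (190,129) and the purple look-alike at (368,155), between the open fingers as planned.

```bash
python3 - <<'E'
import cv2
im=cv2.imread("pics/w1.png")[165:240,230:315]; cv2.imwrite("pics/w1c.png",cv2.resize(im,None,fx=8,fy=8,interpolation=2))
E
```

```text
(no output)
```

View pics/w1c.png

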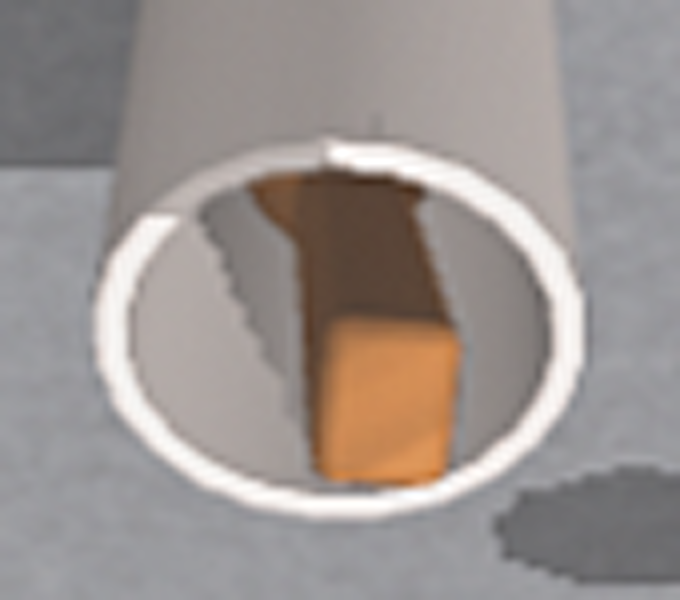

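The end face measures 16 px wide and 20 px tall at (278.6,215.1), so the 16 mm faces look towards world ±y, turned about 4°. A gripper closing along y fits.

```bash
python3 - <<'E'
from h import *
import pickle
np.set_printoptions(precision=3,suppress=True)
c=pickle.load(open("w1.pkl","rb")); cs,ct=cam("scene"),cam("top")
f=lambda x,y:(x/8+230,y/8+165)
e=f(389,401)
for o,p in((cs,(403.5,143.8)),(ct,(156.2,251))): print("end",tri(c,e,o,p))
_,d=ray(c,f(257,-228)); d=-d; print("vp axis",d)
print("crock wrist",ell(c,[f(95,330),f(585,330),f(340,142),f(345,518),f(150,215),f(525,220)],100))
C=[onz(c,f(*p),z) for p,z in(((332,318),192),((460,325),192),((445,482),184),((318,478),184))]; print(np.array(C))
E
```

```text
end (array([392.792, 304.552, 187.71 ]), np.float64(1.7707882505335801))
end (array([392.878, 303.358, 186.816]), np.float64(4.337467373709284))
vp axis [-0.447  0.049  0.893]
crock wrist (array([459.013, 298.19 ]), np.float64(38.413592513665954))
[[377.393 299.297 192.   ]
 [378.286 312.836 192.   ]
 [408.856 312.107 184.   ]
 [408.288 297.252 184.   ]]
```

```bash
python3 - <<'E'
from h import *
d=np.array([-.447,.049,.893]);t=np.array([481.4,294,8.9]);R=tilt(26.7,az=-5)
print(plan([(t+260*d,R,4),(t+144*d,R,6)],1))
E
```

```text
[{"dr": [0.013, -0.01, 0.029], "offset": [0.0, 0.0, 0.1], "hand": 1}, {"dr": [0.013, -0.01, 0.028], "offset": [-0.01, 0.01, 0.1], "hand": 1}, {"dr": [0.013, -0.009, 0.029], "offset": [0.0, 0.0, 0.1], "hand": 1}, {"dr": [0.013, -0.01, 0.028], "offset": [0.0, 0.0, 0.09], "hand": 1}, {"dr": [0.0, 0.0, 0.0], "offset": [0.0, 0.0, 0.16], "hand": 1}, {"dr": [0.0, 0.0, 0.0], "offset": [0.0, 0.0, 0.16], "hand": 1}, {"dr": [0.0, 0.0, 0.0], "offset": [0.0, 0.0, 0.17], "hand": 1}, {"dr": [0.0, 0.0, 0.0], "offset": [0.0, 0.0, 0.16], "hand": 1}]
[{"dr": [0.0, 0.0, 0.0], "offset": [0.0, 0.0, 0.16], "hand": 1}, {"dr": [0.0, 0.0, 0.0], "offset": [0.0, 0.0, 0.16], "hand": 1}]
(array([417.33677031, 301.58115732, 137.71099578]), Rotation.from_matrix(array([[-8.90072403e-01,  8.68947624e-02,  4.47459962e-01],
                            [ 7.74946442e-02,  9.96217447e-01, -3.93113030e-02],
                            [-4.49183367e-01, -3.14155390e-04, -8.93439536e-01]])))
```

arm_command:
  increments:
    - {"dr": [0.013, -0.01, 0.029], "offset": [0, 0, 0.1], "hand": 1}
    - {"dr": [0.013, -0.01, 0.029], "offset": [-0.01, 0.01, 0.1], "hand": 1}
    - {"dr": [0.013, -0.01, 0.029], "offset": [0, 0, 0.1], "hand": 1}
    - {"dr": [0.013, -0.01, 0.029], "offset": [0, 0, 0.1], "hand": 1}
    - {"dr": [0, 0, 0], "offset": [0, 0, 0.16], "hand": 1}
    - {"dr": [0, 0, 0], "offset": [0, 0, 0.16], "hand": 1}
    - {"dr": [0, 0, 0], "offset": [0, 0, 0.16], "hand": 1}
    - {"dr": [0, 0, 0], "offset": [0, 0, 0.16], "hand": 1}

```text
time_s: 3.35
eef_pos: [402.0, 298.9, 172.5]
ee_rot: [0.231, 0.049, 0.972, -0.011]
force: [0.5, 1.0, -0.2]
grip_width: 1.006
grip_force: 0.0
```

arm_command:
  increments:
    - {"dr": [0, 0, 0], "offset": [0, 0, 0.16], "hand": 1}
    - {"dr": [0, 0, 0], "offset": [0, 0, 0.16], "hand": 1}
    - {"dr": [0, 0, 0], "offset": [0, 0, 0], "hand": 1}

```text
time_s: 3.65
eef_pos: [418.7, 296.5, 137.0]
ee_rot: [0.23, 0.049, 0.972, -0.012]
force: [-0.7, -0.5, -0.1]
grip_width: 1.005
grip_force: 0.0
```

```bash
python3 - <<'E'
from h import *
s=ctrl.sense();im=ctrl.capture("wrist")[:,:,::-1];cv2.imwrite("pics/w2.png",cv2.resize(im[130:420,140:420],None,fx=2,fy=2))
print(s["time_s"],np.round(s["eef_pos"],1),np.round(s["force"],1))
E
```

```text
3.65 [418.7 296.5 137. ] [-0.7 -0.5 -0.1]
```

View pics/w2.png

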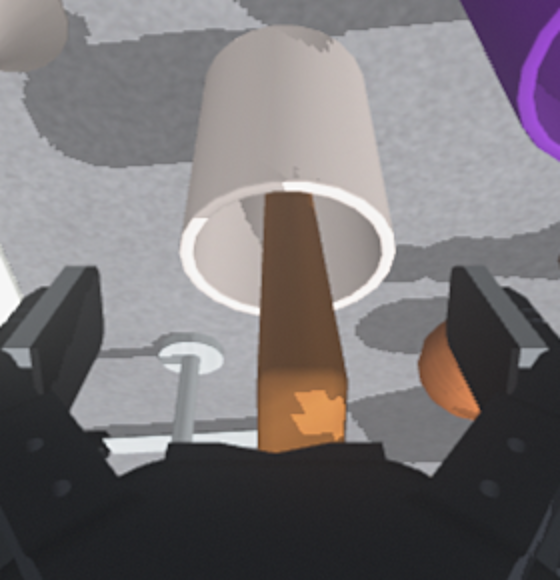

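The handle stands between the pads but about 5 mm off to +y. I'll shift, then close.

arm_command:
  increments:
    - {"dr": [0, 0, 0], "offset": [0, 0.04, 0], "hand": 1}
    - {"dr": [0, 0, 0], "offset": [0, 0, 0], "hand": -1}
    - {"dr": [0, 0, 0], "offset": [0, 0, 0], "hand": -1}
    - {"dr": [0, 0, 0], "offset": [0, 0, 0], "hand": -1}
    - {"dr": [0, 0, 0], "offset": [0, 0, 0], "hand": -1}
    - {"dr": [0, 0, 0], "offset": [0, 0, 0], "hand": -1}
    - {"dr": [0, 0, 0], "offset": [0, 0, 0], "hand": -1}
  grip_force: 60

```text
time_s: 4.4
eef_pos: [419.7, 302.2, 139.4]
ee_rot: [0.232, 0.049, 0.972, -0.01]
force: [-0.8, -0.3, 0.7]
grip_width: 0.181
grip_force: 59.7
```

```bash
python3 - <<'E'
from h import *
np.set_printoptions(precision=3,suppress=True)
s=ctrl.sense();im=ctrl.capture("wrist")[:,:,::-1];cv2.imwrite("pics/w3.png",im)
print({k:np.round(s[k],2) for k in("time_s","eef_pos","force","wrist_torque","grip_width","grip_force")})
P,R=np.array(s["eef_pos"]),rot(s); print(R.as_matrix(), "tip if axial",P+144*R.as_matrix()[:,2])
# handle edges in wrist view -> axis in tool frame
h=cv2.cvtColor(im,40);m=(h[...,1]>110)&(h[...,0]>3)&(h[...,0]<18);m[:, :230]=0;m[:,340:]=0;m[360:]=0
for r in range(215,360,15):
    x=np.where(m[r])[0]; print(r,(x.min(),x.max(),len(x)) if len(x) else None)
E
```

```text
{'time_s': np.float64(4.4), 'eef_pos': array([419.65, 302.2 , 139.37]), 'force': array([-0.84, -0.3 ,  0.74]), 'wrist_torque': array([0.01, 0.17, 0.01]), 'grip_width': np.float64(0.18), 'grip_force': np.float64(59.71)}
[[-0.888  0.099  0.449]
 [ 0.09   0.995 -0.043]
 [-0.451  0.002 -0.892]] tip if axial [484.317 296.039  10.852]
215 None
230 (np.int64(265), np.int64(288), 4)
245 (np.int64(264), np.int64(290), 8)
260 (np.int64(263), np.int64(291), 25)
275 (np.int64(261), np.int64(294), 34)
290 (np.int64(258), np.int64(296), 39)
305 (np.int64(257), np.int64(298), 42)
320 (np.int64(255), np.int64(299), 45)
335 (np.int64(256), np.int64(298), 43)
350 (np.int64(259), np.int64(296), 38)
```

```bash
cat >>h.py <<'E'
LB=118.5  # TCP -> bowl centre along tool z
def Bplan(bs,n=None,hand=-1,v=45):
    s=ctrl.sense();P,R=np.array(s["eef_pos"]),rot(s);z=R.as_matrix()[:,2]
    print("bowl now",np.round(P+LB*z,1)); o=plan([(np.array(b)-LB*z,None,k) for b,k in bs],hand,vmax=v); print("end bowl",np.round(o[0]+LB*z,1))
E
python3 - <<'E'
from h import *
s=ctrl.sense();B=np.array(s["eef_pos"])+LB*rot(s).as_matrix()[:,2]
Bplan([(B+[-15,1,78],5),(B+[-20,0,125],3),((607,-27,150),9),((607,-27,110),3)])
E
```

```text
bowl now [472.9 297.1  33.6]
[{"dr": [0.0, 0.0, 0.0], "offset": [-0.04, 0.0, -0.13], "hand": -1}, {"dr": [0.0, 0.0, 0.0], "offset": [-0.03, 0.0, -0.12], "hand": -1}, {"dr": [0.0, 0.0, 0.0], "offset": [-0.04, 0.0, -0.13], "hand": -1}, {"dr": [0.0, 0.0, 0.0], "offset": [-0.04, 0.0, -0.13], "hand": -1}, {"dr": [0.0, 0.0, 0.0], "offset": [-0.03, 0.0, -0.13], "hand": -1}, {"dr": [0.0, 0.0, 0.0], "offset": [-0.05, 0.0, -0.12], "hand": -1}, {"dr": [0.0, 0.0, 0.0], "offset": [-0.04, -0.01, -0.12], "hand": -1}, {"dr": [0.0, 0.0, 0.0], "offset": [-0.05, 0.0, -0.12], "hand": -1}]
[{"dr": [0.0, 0.0, 0.0], "offset": [-0.15, -0.28, 0.08], "hand": -1}, {"dr": [0.0, 0.0, 0.0], "offset": [-0.15, -0.29, 0.09], "hand": -1}, {"dr": [0.0, 0.0, 0.0], "offset": [-0.15, -0.28, 0.08], "hand": -1}, {"dr": [0.0, 0.0, 0.0], "offset": [-0.15, -0.29, 0.08], "hand": -1}, {"dr": [0.0, 0.0, 0.0], "offset": [-0.15, -0.28, 0.09], "hand": -1}, {"dr": [0.0, 0.0, 0.0], "offset": [-0.15, -0.29, 0.08], "hand": -1}, {"dr": [0.0, 0.0, 0.0], "offset": [-0.15, -0.28, 0.08], "hand": -1}, {"dr": [0.0, 0.0, 0.0], "offset": [-0.15, -0.29, 0.09], "hand": -1}]
[{"dr": [0.0, 0.0, 0.0], "offset": [-0.15, -0.28, 0.08], "hand": -1}, {"dr": [0.0, 0.0, 0.0], "offset": [0.05, 0.0, 0.1], "hand": -1}, {"dr": [0.0, 0.0, 0.0], "offset": [0.05, 0.0, 0.1], "hand": -1}, {"dr": [0.0, 0.0, 0.0], "offset": [0.05, -0.01, 0.1], "hand": -1}]
end bowl [606.8 -27.6 109.8]
```

arm_command:
  increments:
    - {"dr": [0, 0, 0], "offset": [-0.04, 0, -0.13], "hand": -1}
    - {"dr": [0, 0, 0], "offset": [-0.03, 0, -0.12], "hand": -1}
    - {"dr": [0, 0, 0], "offset": [-0.04, 0, -0.13], "hand": -1}
    - {"dr": [0, 0, 0], "offset": [-0.04, 0, -0.13], "hand": -1}
    - {"dr": [0, 0, 0], "offset": [-0.03, 0, -0.13], "hand": -1}
    - {"dr": [0, 0, 0], "offset": [-0.05, 0, -0.12], "hand": -1}
    - {"dr": [0, 0, 0], "offset": [-0.04, -0.01, -0.12], "hand": -1}
    - {"dr": [0, 0, 0], "offset": [-0.05, 0, -0.12], "hand": -1}

```text
time_s: 5.25
eef_pos: [399.4, 302.5, 264.0]
ee_rot: [0.231, 0.049, 0.972, -0.011]
force: [-0.0, 0.1, 0.2]
grip_width: 0.179
grip_force: 59.4
```

```bash
python3 - <<'E'
from h import *
np.set_printoptions(precision=3,suppress=True)
s=ctrl.sense();P,R=np.array(s["eef_pos"]),rot(s);z=R.as_matrix()[:,2]
print(P,P+LB*z,P+145.5*z,s["force"],s["wrist_torque"],s["grip_width"])
cs,ct=cam("scene"),cam("top"); S=ctrl.capture("scene")[:,:,::-1]; T=ctrl.capture("top")[:,:,::-1]
print(proj(cs,P+LB*z),proj(cs,P+145.5*z),proj(ct,P+LB*z))
u,v=proj(cs,P+LB*z).astype(int); a=S[v-70:v+50,u-60:u+60]; u,v=proj(ct,P+LB*z).astype(int); b=T[v-60:v+60,u-60:u+60]
cv2.imwrite("pics/l1.png",np.hstack([cv2.resize(a,(390,390)),cv2.resize(b,(390,390))]))
E
```

```text
[399.364 302.517 263.978] [452.478 297.403 158.171] [464.58  296.238 134.064] [-0.024  0.075  0.237] [ 0.01   0.276 -0.046] 0.17887136358897876
[400.101 165.608] [398.477 176.398] [159.507 228.583]
```

View pics/l1.png

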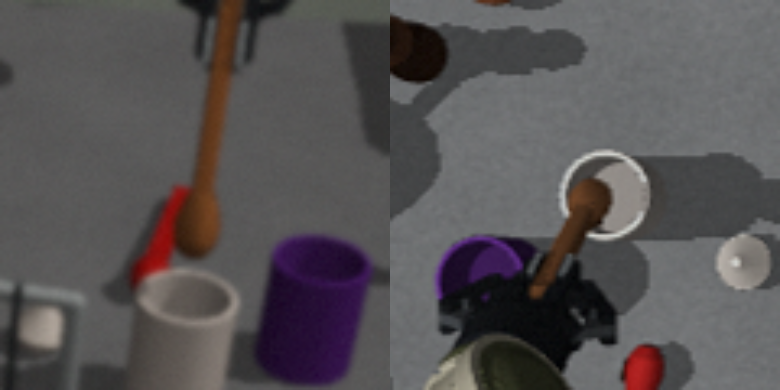

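The spoon is out of the crock and held firmly. The bowl shows at about (401,164) in the scene view and (160.5,229.5) in the top view, within 1–2 px of the prediction.

arm_command:
  increments:
    - {"dr": [0, 0, 0], "offset": [-0.15, -0.28, 0.08], "hand": -1}
    - {"dr": [0, 0, 0], "offset": [-0.15, -0.29, 0.09], "hand": -1}
    - {"dr": [0, 0, 0], "offset": [-0.15, -0.28, 0.08], "hand": -1}
    - {"dr": [0, 0, 0], "offset": [-0.15, -0.29, 0.08], "hand": -1}
    - {"dr": [0, 0, 0], "offset": [-0.15, -0.28, 0.09], "hand": -1}
    - {"dr": [0, 0, 0], "offset": [-0.15, -0.29, 0.08], "hand": -1}
    - {"dr": [0, 0, 0], "offset": [-0.15, -0.28, 0.08], "hand": -1}
    - {"dr": [0, 0, 0], "offset": [-0.15, -0.29, 0.09], "hand": -1}

```text
time_s: 6.15
eef_pos: [536.6, 12.3, 255.2]
ee_rot: [0.231, 0.049, 0.972, -0.01]
force: [0.4, 0.6, -0.3]
grip_width: 0.176
grip_force: 59.5
```

arm_command:
  increments:
    - {"dr": [0, 0, 0], "offset": [-0.15, -0.28, 0.08], "hand": -1}
    - {"dr": [0, 0, 0], "offset": [0.05, 0, 0.1], "hand": -1}
    - {"dr": [0, 0, 0], "offset": [0.05, 0, 0.1], "hand": -1}
    - {"dr": [0, 0, 0], "offset": [0, 0, 0], "hand": -1}

```text
time_s: 6.55
eef_pos: [552.4, -21.5, 225.9]
ee_rot: [0.229, 0.049, 0.972, -0.01]
force: [0.7, -0.9, -0.4]
grip_width: 0.176
grip_force: 59.7
```

```bash
python3 - <<'E'
from h import *
import pickle
np.set_printoptions(precision=3,suppress=True)
s=ctrl.sense();P,R=np.array(s["eef_pos"]),rot(s);z=R.as_matrix()[:,2]
print(s["time_s"],P,P+LB*z,P+145.5*z)
c=cam("wrist"); cs=cam("scene"); W=ctrl.capture("wrist")[:,:,::-1]; S=ctrl.capture("scene")[:,:,::-1]; T=ctrl.capture("top")[:,:,::-1]
pickle.dump(c,open("w4.pkl","wb"));cv2.imwrite("pics/w4f.png",W)
print(proj(cs,P+LB*z),proj(cs,P+145.5*z))
cv2.imwrite("pics/b1.png",np.hstack([cv2.resize(W[150:330,150:400],(560,403)),cv2.resize(S[120:290,200:300],(237,403))]))
E
```

```text
6.55 [552.439 -21.456 225.884] [605.08  -26.442 119.836] [617.075 -27.579  95.673]
[260.469 201.765] [259.331 212.873]
```

View pics/b1.png

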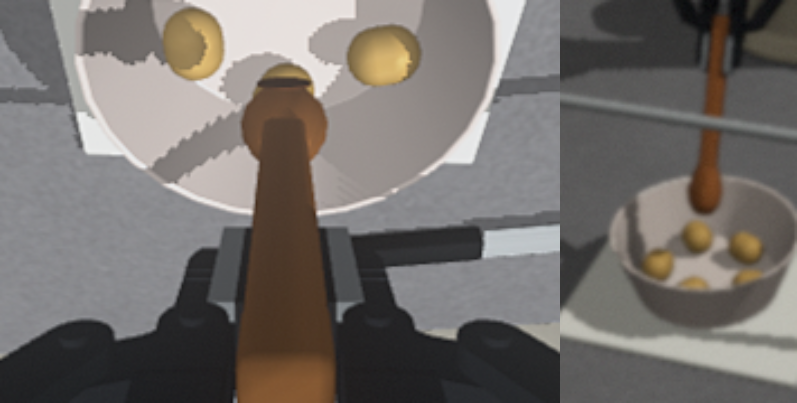

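The wrist view shows the spoon bowl at crop (285,120), laterally centred over the basin (rim crop x from 78 to 495). In the scene view the bowl hangs above the basin with the potatoes still in their ring.

```bash
python3 - <<'E'
from h import *
import pickle
np.set_printoptions(precision=3,suppress=True)
c=pickle.load(open("w4.pkl","rb")); f=lambda x,y:(x/2.24+150,y/2.239+150)
print(ell(c,[f(*p) for p in[(82,70),(160,175),(290,213),(420,185),(494,50)]],78))
C=np.array([607.5,-27.5,41.5])
at=lambda a,r:C+[r*np.cos(np.radians(a)),r*np.sin(np.radians(a)),0]
Bplan([(C+[0,0,0],8),(at(241,48),6)]+[(at(a,48),1) for a in range(251,442,10)]+[(C+[0,0,0],5)])
E
```

```text
(array([611.897, -22.886]), np.float64(94.2679218615036))
bowl now [606.9 -26.3 123.4]
[{"dr": [0.0, 0.0, 0.0], "offset": [0.04, 0.0, 0.08], "hand": -1}, {"dr": [0.0, 0.0, 0.0], "offset": [0.04, 0.0, 0.07], "hand": -1}, {"dr": [0.0, 0.0, 0.0], "offset": [0.03, 0.0, 0.08], "hand": -1}, {"dr": [0.0, 0.0, 0.0], "offset": [0.04, -0.01, 0.08], "hand": -1}, {"dr": [0.0, 0.0, 0.0], "offset": [0.04, 0.0, 0.07], "hand": -1}, {"dr": [0.0, 0.0, 0.0], "offset": [0.04, 0.0, 0.08], "hand": -1}, {"dr": [0.0, 0.0, 0.0], "offset": [0.03, 0.0, 0.08], "hand": -1}, {"dr": [0.0, 0.0, 0.0], "offset": [0.04, 0.0, 0.07], "hand": -1}]
[{"dr": [0.0, 0.0, 0.0], "offset": [0.02, -0.06, -0.01], "hand": -1}, {"dr": [0.0, 0.0, 0.0], "offset": [0.03, -0.06, -0.01], "hand": -1}, {"dr": [0.0, 0.0, 0.0], "offset": [0.02, -0.06, -0.02], "hand": -1}, {"dr": [0.0, 0.0, 0.0], "offset": [0.03, -0.07, -0.01], "hand": -1}, {"dr": [0.0, 0.0, 0.0], "offset": [0.02, -0.06, -0.01], "hand": -1}, {"dr": [0.0, 0.0, 0.0], "offset": [0.02, -0.06, -0.01], "hand": -1}, {"dr": [0.0, 0.0, 0.0], "offset": [-0.06, -0.02, 0.03], "hand": -1}
[... 953 characters left out ...]
r": [0.0, 0.0, 0.0], "offset": [0.04, 0.05, -0.02], "hand": -1}, {"dr": [0.0, 0.0, 0.0], "offset": [0.05, 0.04, -0.03], "hand": -1}, {"dr": [0.0, 0.0, 0.0], "offset": [0.05, 0.04, -0.03], "hand": -1}]
[{"dr": [0.0, 0.0, 0.0], "offset": [0.06, 0.02, -0.03], "hand": -1}, {"dr": [0.0, 0.0, 0.0], "offset": [0.06, 0.01, -0.03], "hand": -1}, {"dr": [0.0, 0.0, 0.0], "offset": [0.0, -0.08, 0.0], "hand": -1}, {"dr": [0.0, 0.0, 0.0], "offset": [0.01, -0.08, 0.0], "hand": -1}, {"dr": [0.0, 0.0, 0.0], "offset": [0.0, -0.08, -0.01], "hand": -1}, {"dr": [0.0, 0.0, 0.0], "offset": [0.01, -0.08, 0.0], "hand": -1}, {"dr": [0.0, 0.0, 0.0], "offset": [0.0, -0.08, 0.0], "hand": -1}]
end bowl [607.7 -27.4  41.8]
```

arm_command:
  increments:
    - {"dr": [0, 0, 0], "offset": [0.04, 0, 0.08], "hand": -1}
    - {"dr": [0, 0, 0], "offset": [0.04, 0, 0.07], "hand": -1}
    - {"dr": [0, 0, 0], "offset": [0.03, 0, 0.08], "hand": -1}
    - {"dr": [0, 0, 0], "offset": [0.03, 0, 0.08], "hand": -1}
    - {"dr": [0, 0, 0], "offset": [0.03, 0, 0.07], "hand": -1}
    - {"dr": [0, 0, 0], "offset": [0.04, 0, 0.07], "hand": -1}
    - {"dr": [0, 0, 0], "offset": [0.03, 0, 0.07], "hand": -1}
    - {"dr": [0, 0, 0], "offset": [0, 0, 0], "hand": -1}

```text
time_s: 7.5
eef_pos: [555.5, -21.3, 158.7]
ee_rot: [0.23, 0.049, 0.972, -0.01]
force: [0.4, 0.2, -0.9]
grip_width: 0.182
grip_force: 59.7
```

```bash
cat >>h.py <<'E'
def where():
    s=ctrl.sense();P=np.array(s["eef_pos"]);z=rot(s).as_matrix()[:,2]
    print(round(s["time_s"],2),"bowl",np.round(P+LB*z,1),"tip",np.round(P+145.5*z,1),"F",np.round(s["force"],1),"M",np.round(s["wrist_torque"],2),"w",round(s["grip_width"],3))
def pots(fn=None):
    cs,ct=cam("scene"),cam("top"); out={}
    for n,c,b in(("scene",cs,(220,195,305,255)),("top",ct,(240,140,320,210))):
        I=ctrl.capture(n)[:,:,::-1]; 
        if fn: cv2.imwrite(f"pics/{fn}_{n}.png",I)
        h=cv2.cvtColor(np.ascontiguousarray(I),40); m=(h[...,1]>100)&(h[...,0]>14)&(h[...,0]<30)&(h[...,2]>80)
        w=np.zeros_like(m);w[b[1]:b[3],b[0]:b[2]]=m[b[1]:b[3],b[0]:b[2]]
        print(n,[(np.round(onz(c,k,30)[:2]).tolist(),int(s[4])) for _,s,k in blobs(w,15)])
E
python3 -c "
from h import *
where();pots()"
```

```text
7.5 bowl [608.4 -26.3  52.8] tip [620.5 -27.4  28.7] F [ 0.4  0.2 -0.9] M [ 0.04  0.23 -0.01] w 0.182
scene [([549.0, -55.0], 43), ([568.0, 9.0], 129), ([611.0, -77.0], 132), ([616.0, 19.0], 40), ([635.0, -34.0], 32)]
top [([656.0, -35.0], 99), ([634.0, 21.0], 94), ([616.0, -79.0], 97), ([577.0, 9.0], 74), ([569.0, -53.0], 27)]
```

arm_command:
  increments:
    - {"dr": [0, 0, 0], "offset": [0.02, 0, 0.04], "hand": -1}
    - {"dr": [0, 0, 0], "offset": [0.02, 0, 0.03], "hand": -1}
    - {"dr": [0, 0, 0], "offset": [0, 0, 0], "hand": -1}

```text
time_s: 7.9
eef_pos: [555.2, -21.3, 149.8]
ee_rot: [0.231, 0.049, 0.972, -0.01]
force: [-0.3, 0.3, -1.2]
grip_width: 0.18
grip_force: 59.7
```

```bash
python3 -c "
from h import *
where()
s=ctrl.sense();P=np.array(s['eef_pos']);z=rot(s).as_matrix()[:,2]
c=cam('scene');I=ctrl.capture('scene')[:,:,::-1];h=cv2.cvtColor(np.ascontiguousarray(I),40);m=(h[...,1]>110)&(h[...,0]<14)
for r in range(190,245,4):
  x=np.where(m[r,240:300])[0]; print(r,(x.min()+240,x.max()+240) if len(x) else None,end=' ')
print(proj(c,P+LB*z),proj(c,P+145.5*z),proj(c,np.array([620,-27,14.])))
"
```

```text
7.9 bowl [608.2 -26.3  44. ] tip [620.3 -27.5  19.9] F [-0.3  0.3 -1.2] M [ 0.02  0.36 -0.03] w 0.18
190 (np.int64(263), np.int64(268)) 194 (np.int64(262), np.int64(268)) 198 (np.int64(262), np.int64(267)) 202 (np.int64(261), np.int64(267)) 206 (np.int64(261), np.int64(267)) 210 (np.int64(261), np.int64(266)) 214 (np.int64(261), np.int64(266)) 218 (np.int64(260), np.int64(266)) 222 (np.int64(257), np.int64(267)) 226 (np.int64(255), np.int64(268)) 230 (np.int64(256), np.int64(267)) 234 (np.int64(258), np.int64(264)) 238 None 242 None [261.18310421 227.76765765] [260.06584369 238.41283081] [260.35376443 240.19869493]
```

arm_command:
  increments:
    - {"dr": [0, 0, 0], "offset": [0.03, -0.06, 0.01], "hand": -1}
    - {"dr": [0, 0, 0], "offset": [0.03, -0.06, -0.01], "hand": -1}
    - {"dr": [0, 0, 0], "offset": [0.02, -0.06, -0.01], "hand": -1}
    - {"dr": [0, 0, 0], "offset": [0.03, -0.07, -0.01], "hand": -1}
    - {"dr": [0, 0, 0], "offset": [0.02, -0.06, -0.01], "hand": -1}
    - {"dr": [0, 0, 0], "offset": [0.02, -0.06, -0.01], "hand": -1}
    - {"dr": [0, 0, 0], "offset": [-0.06, -0.02, 0.03], "hand": -1}
    - {"dr": [0, 0, 0], "offset": [-0.06, -0.01, 0.03], "hand": -1}

```text
time_s: 8.75
eef_pos: [549.4, -69.4, 147.0]
ee_rot: [0.232, 0.049, 0.971, -0.011]
force: [0.1, -0.4, 0.2]
grip_width: 0.178
grip_force: 59.6
```

```bash
python3 -c "
from h import *
where();pots()"
```

```text
8.75 bowl [602.7 -74.5  41.2] tip [614.8 -75.7  17.1] F [ 0.1 -0.4  0.2] M [0.06 0.28 0.07] w 0.178
scene [([554.0, -44.0], 115), ([568.0, 9.0], 126), ([620.0, -80.0], 82), ([616.0, 19.0], 40), ([636.0, -33.0], 28)]
top [([656.0, -35.0], 100), ([642.0, -79.0], 104), ([634.0, 21.0], 95), ([574.0, 7.0], 101), ([566.0, -45.0], 44)]
```

arm_command:
  increments:
    - {"dr": [0, 0, 0], "offset": [-0.06, 0, 0.03], "hand": -1}
    - {"dr": [0, 0, 0], "offset": [-0.06, 0.02, 0.03], "hand": -1}
    - {"dr": [0, 0, 0], "offset": [-0.06, 0.02, 0.03], "hand": -1}
    - {"dr": [0, 0, 0], "offset": [-0.05, 0.04, 0.03], "hand": -1}
    - {"dr": [0, 0, 0], "offset": [-0.05, 0.04, 0.02], "hand": -1}
    - {"dr": [0, 0, 0], "offset": [-0.04, 0.06, 0.02], "hand": -1}
    - {"dr": [0, 0, 0], "offset": [-0.03, 0.06, 0.02], "hand": -1}
    - {"dr": [0, 0, 0], "offset": [-0.02, 0.07, 0.01], "hand": -1}

```text
time_s: 9.65
eef_pos: [602.3, -36.2, 146.3]
ee_rot: [0.231, 0.049, 0.972, -0.01]
force: [0.1, -0.7, -0.9]
grip_width: 0.176
grip_force: 59.5
```

```bash
python3 -c "
from h import *
where();pots()"
```

```text
9.65 bowl [655.5 -41.2  40.5] tip [667.6 -42.4  16.4] F [ 0.1 -0.7 -0.9] M [ 0.04  0.29 -0.  ] w 0.176
scene [([553.0, -40.0], 77), ([585.0, 15.0], 232)]
top [([643.0, 12.0], 249)]
```

arm_command:
  increments:
    - {"dr": [0, 0, 0], "offset": [0, 0.07, 0], "hand": -1}
    - {"dr": [0, 0, 0], "offset": [0, 0.07, 0], "hand": -1}
    - {"dr": [0, 0, 0], "offset": [0.01, 0.06, -0.01], "hand": -1}
    - {"dr": [0, 0, 0], "offset": [0.02, 0.07, -0.01], "hand": -1}
    - {"dr": [0, 0, 0], "offset": [0.04, 0.06, -0.01], "hand": -1}
    - {"dr": [0, 0, 0], "offset": [0.04, 0.05, -0.02], "hand": -1}
    - {"dr": [0, 0, 0], "offset": [0.05, 0.04, -0.03], "hand": -1}
    - {"dr": [0, 0, 0], "offset": [0.05, 0.04, -0.03], "hand": -1}

```text
time_s: 10.55
eef_pos: [579.2, 21.0, 147.5]
ee_rot: [0.233, 0.049, 0.971, -0.011]
force: [0.3, -0.7, 0.3]
grip_width: 0.183
grip_force: 59.8
```

```bash
python3 -c "
from h import *
where();pots()"
```

```text
10.55 bowl [632.6  15.8  41.9] tip [644.8  14.6  17.8] F [ 0.3 -0.7  0.3] M [-0.06  0.17 -0.06] w 0.183
scene [([552.0, -45.0], 349), ([577.0, 29.0], 116)]
top [([610.0, 36.0], 43), ([568.0, -67.0], 158)]
```

arm_command:
  increments:
    - {"dr": [0, 0, 0], "offset": [0.06, 0.02, -0.03], "hand": -1}
    - {"dr": [0, 0, 0], "offset": [0.06, 0.01, -0.03], "hand": -1}
    - {"dr": [0, 0, 0], "offset": [0.06, 0, -0.03], "hand": -1}
    - {"dr": [0, 0, 0], "offset": [0, 0, 0], "hand": -1}
    - {"dr": [0, 0, 0], "offset": [0, -0.09, 0], "hand": -1}
    - {"dr": [0, 0, 0], "offset": [0, -0.09, 0], "hand": -1}
    - {"dr": [0, 0, 0], "offset": [0, -0.09, 0], "hand": -1}
    - {"dr": [0, 0, 0], "offset": [0, -0.09, 0], "hand": -1}

```text
time_s: 11.45
eef_pos: [550.9, -16.4, 146.4]
ee_rot: [0.231, 0.049, 0.972, -0.01]
force: [0.1, -0.9, -1.3]
grip_width: 0.179
grip_force: 59.7
```

```bash
python3 -c "
from h import *
where();pots()"
```

```text
11.45 bowl [603.9 -21.4  40.6] tip [616.  -22.6  16.5] F [ 0.1 -0.9 -1.3] M [0.06 0.29 0.  ] w 0.179
scene [([581.0, -71.0], 294), ([557.0, 9.0], 226)]
top [([614.0, -82.0], 103), ([574.0, 19.0], 99), ([569.0, -68.0], 122)]
```

Lift clear and back off for a clear look.

arm_command:
  increments:
    - {"dr": [0, 0, 0], "offset": [-0.11, 0, -0.21], "hand": -1}
    - {"dr": [0, 0, 0], "offset": [-0.11, 0, -0.21], "hand": -1}
    - {"dr": [0, 0, 0], "offset": [-0.11, 0, -0.22], "hand": -1}
    - {"dr": [0, 0, 0], "offset": [0.26, -0.03, -0.15], "hand": -1}
    - {"dr": [0, 0, 0], "offset": [0.26, -0.03, -0.15], "hand": -1}
    - {"dr": [0, 0, 0], "offset": [0.26, -0.03, -0.15], "hand": -1}
    - {"dr": [0, 0, 0], "offset": [0.26, -0.03, -0.15], "hand": -1}
    - {"dr": [0, 0, 0], "offset": [0, 0, 0], "hand": -1}

```text
time_s: 12.35
eef_pos: [404.7, -15.6, 241.2]
ee_rot: [0.232, 0.049, 0.972, -0.011]
force: [1.0, -0.1, -0.1]
grip_width: 0.179
grip_force: 59.7
```

```bash
python3 -c "
from h import *
where();pots('after')
T=cv2.imread('pics/after_top.png')
for n in ('top0','after_top'):
    h=cv2.cvtColor(cv2.imread('pics/%s.png'%n),40); m=((h[...,1]<40)&(h[...,2]>150))[150:205,230:330]; print(n,np.argwhere(m).mean(0)+[150,230],m.sum())
cv2.imwrite('pics/a1.png',cv2.resize(T[120:300,130:340],(700,600),interpolation=2))
"
```

```text
12.35 bowl [457.9 -20.7 135.4] tip [470.  -21.9 111.3] F [ 1.  -0.1 -0.1] M [ 0.03  0.3  -0.01] w 0.179
scene [([567.0, -37.0], 604)]
top [([614.0, -82.0], 100), ([563.0, -26.0], 395)]
top0 [179.61703163 271.25790754] 2055
after_top [177.32346491 278.14510234] 2736
```

View pics/a1.png

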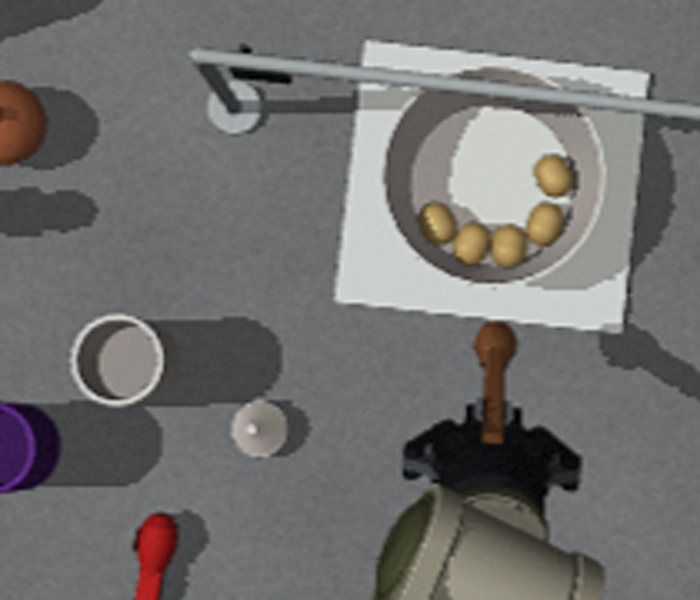

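All five potatoes now lie in a train along the near and right side of the basin, at crop (553,175), (545,223), (508,245), (472,243) and (437,222). Each has moved 60 mm or more, the basin has not shifted (rim centre (278.8,173)), and the crock is empty at crop (117,360).

```bash
python3 - <<'E'
from h import *
f=lambda x,y:(x/3.333+130,y/3.333+120); ct=cam("top")
st=dict(P5=(562,-48),P4=(574,7),P2=(634,20),P1=(656.5,-35),P3=(616,-78))
for (k,a),p in zip(st.items(),[(553,175),(545,223),(508,245),(472,243),(437,222)]):
    w=onz(ct,f(*p),30)[:2]; print(k,np.round(w),np.round(np.linalg.norm(w-a)))
s=ctrl.sense();P=np.array(s["eef_pos"]);z=rot(s).as_matrix()[:,2];print(proj(ct,P+LB*z),f(495,343))
print("crock",ell(ct,[f(*p) for p in[(72,360),(163,360),(118,314),(118,406)]],100))
Bplan([((453,297,165),8)])
E
```

```text
P5 [614. -83.] 62.0
P4 [571. -74.] 81.0
P2 [552. -41.] 102.0
P1 [555.  -9.] 105.0
P3 [574.  22.] 108.0
[277.40885936 222.90021225] (278.5148514851485, 222.9102910291029)
crock (array([456.06970059, 292.62815652]), np.float64(38.43301651831489))
bowl now [460.7 -21.5 135.9]
[{"dr": [0.0, 0.0, 0.0], "offset": [0.02, 0.33, -0.05], "hand": -1}, {"dr": [0.0, 0.0, 0.0], "offset": [0.03, 0.33, -0.04], "hand": -1}, {"dr": [0.0, 0.0, 0.0], "offset": [0.02, 0.33, -0.05], "hand": -1}, {"dr": [0.0, 0.0, 0.0], "offset": [0.02, 0.33, -0.04], "hand": -1}, {"dr": [0.0, 0.0, 0.0], "offset": [0.03, 0.33, -0.05], "hand": -1}, {"dr": [0.0, 0.0, 0.0], "offset": [0.02, 0.33, -0.04], "hand": -1}, {"dr": [0.0, 0.0, 0.0], "offset": [0.02, 0.33, -0.05], "hand": -1}, {"dr": [0.0, 0.0, 0.0], "offset": [0.03, 0.32, -0.04], "hand": -1}]
end bowl [452.6 296.4 164.7]
```

arm_command:
  increments:
    - {"dr": [0, 0, 0], "offset": [0.02, 0.33, -0.05], "hand": -1}
    - {"dr": [0, 0, 0], "offset": [0.03, 0.33, -0.04], "hand": -1}
    - {"dr": [0, 0, 0], "offset": [0.02, 0.33, -0.05], "hand": -1}
    - {"dr": [0, 0, 0], "offset": [0.02, 0.33, -0.04], "hand": -1}
    - {"dr": [0, 0, 0], "offset": [0.03, 0.33, -0.05], "hand": -1}
    - {"dr": [0, 0, 0], "offset": [0.02, 0.33, -0.04], "hand": -1}
    - {"dr": [0, 0, 0], "offset": [0.02, 0.33, -0.05], "hand": -1}
    - {"dr": [0, 0, 0], "offset": [0.03, 0.32, -0.04], "hand": -1}

```text
time_s: 13.25
eef_pos: [399.1, 304.6, 269.7]
ee_rot: [0.232, 0.048, 0.972, -0.01]
force: [1.3, -0.7, -0.7]
grip_width: 0.179
grip_force: 59.7
```

arm_command:
  increments:
    - {"dr": [0, 0, 0], "offset": [0, 0, 0], "hand": -1}
    - {"dr": [0, 0, 0], "offset": [0, 0, 0], "hand": -1}

```text
time_s: 13.45
eef_pos: [399.0, 302.7, 269.1]
ee_rot: [0.231, 0.048, 0.972, -0.011]
force: [-0.1, -0.2, -0.8]
grip_width: 0.178
grip_force: 59.9
```

```bash
python3 - <<'E'
from h import *
where()
Bplan([((457,297,111),4),((471.5,297,37),7)])
ct=cam("top");s=ctrl.sense();P=np.array(s["eef_pos"]);z=rot(s).as_matrix()[:,2]
I=ctrl.capture("top")[:,:,::-1];h=cv2.cvtColor(np.ascontiguousarray(I),40);m=(h[...,1]>110)&(h[...,0]<14);m[:215]=0;m[260:]=0;m[:,:140]=0;m[:,190:]=0
y,x=np.where(m);print("bowl px",[ (r,x[y==r].min(),x[y==r].max()) for r in range(219,240,3) if (y==r).any()],proj(ct,P+LB*z))
E
```

```text
13.45 bowl [452.1 297.6 163.2] tip [464.2 296.5 139.1] F [-0.1 -0.2 -0.8] M [ 0.03  0.31 -0.03] w 0.178
bowl now [452.1 297.6 163.2]
[{"dr": [0.0, 0.0, 0.0], "offset": [0.04, 0.0, 0.1], "hand": -1}, {"dr": [0.0, 0.0, 0.0], "offset": [0.04, 0.0, 0.1], "hand": -1}, {"dr": [0.0, 0.0, 0.0], "offset": [0.04, 0.0, 0.11], "hand": -1}, {"dr": [0.0, 0.0, 0.0], "offset": [0.04, 0.0, 0.1], "hand": -1}, {"dr": [0.0, 0.0, 0.0], "offset": [0.02, 0.0, 0.09], "hand": -1}, {"dr": [0.0, 0.0, 0.0], "offset": [0.03, 0.0, 0.08], "hand": -1}, {"dr": [0.0, 0.0, 0.0], "offset": [0.02, 0.0, 0.09], "hand": -1}, {"dr": [0.0, 0.0, 0.0], "offset": [0.03, 0.01, 0.08], "hand": -1}]
[{"dr": [0.0, 0.0, 0.0], "offset": [0.02, 0.0, 0.09], "hand": -1}, {"dr": [0.0, 0.0, 0.0], "offset": [0.02, 0.0, 0.09], "hand": -1}, {"dr": [0.0, 0.0, 0.0], "offset": [0.03, 0.0, 0.08], "hand": -1}]
end bowl [471.3 297.1  37.2]
bowl px [(222, np.int64(159), np.int64(162)), (225, np.int64(155), np.int64(165)), (228, np.int64(154), np.int64(166)), (231, np.int64(154), np.int64(165)), (234, np.int64(154), np.int64(163)), (237, np.int64(152), np.int64(159))] [159.04722608 228.67059043]
```

Alignment is within about 2 mm (bowl px 160 vs 159). Insert it.

arm_command:
  increments:
    - {"dr": [0, 0, 0], "offset": [0.04, 0, 0.1], "hand": -1}
    - {"dr": [0, 0, 0], "offset": [0.04, 0, 0.1], "hand": -1}
    - {"dr": [0, 0, 0], "offset": [0.04, 0, 0.11], "hand": -1}
    - {"dr": [0, 0, 0], "offset": [0.04, 0, 0.1], "hand": -1}
    - {"dr": [0, 0, 0], "offset": [0.02, 0, 0.09], "hand": -1}
    - {"dr": [0, 0, 0], "offset": [0.03, 0, 0.08], "hand": -1}
    - {"dr": [0, 0, 0], "offset": [0.02, 0, 0.09], "hand": -1}
    - {"dr": [0, 0, 0], "offset": [0, 0, 0], "hand": -1}

```text
time_s: 14.3
eef_pos: [410.5, 300.0, 184.4]
ee_rot: [0.231, 0.049, 0.972, -0.011]
force: [0.7, 0.2, 0.5]
grip_width: 0.178
grip_force: 59.9
```

arm_command:
  increments:
    - {"dr": [0, 0, 0], "offset": [0.03, 0, 0.08], "hand": -1}
    - {"dr": [0, 0, 0], "offset": [0.02, 0, 0.08], "hand": -1}
    - {"dr": [0, 0, 0], "offset": [0.02, 0, 0.06], "hand": -1}
    - {"dr": [0, 0, 0], "offset": [0, 0, 0], "hand": -1}

```text
time_s: 14.7
eef_pos: [414.7, 299.9, 157.2]
ee_rot: [0.231, 0.049, 0.972, -0.011]
force: [-0.0, -0.1, -1.1]
grip_width: 0.179
grip_force: 59.9
```

```bash
python3 - <<'E'
from h import *
where()
E
```

```text
14.7 bowl [467.7 294.7  51.4] tip [479.8 293.5  27.2] F [-0.  -0.1 -1.1] M [ 0.05  0.3  -0.02] w 0.179
```

arm_command:
  increments:
    - {"dr": [0, 0, 0], "offset": [0.01, 0.01, 0.04], "hand": -1}
    - {"dr": [0, 0, 0], "offset": [0.01, 0, 0.04], "hand": -1}
    - {"dr": [0, 0, 0], "offset": [0.01, 0, 0.03], "hand": -1}
    - {"dr": [0, 0, 0], "offset": [0, 0, 0], "hand": -1}

```text
time_s: 15.1
eef_pos: [417.5, 301.0, 144.4]
ee_rot: [0.231, 0.049, 0.972, -0.011]
force: [-1.3, -0.1, -1.1]
grip_width: 0.181
grip_force: 59.9
```

```bash
python3 - <<'E'
from h import *
where()
E
```

```text
15.1 bowl [470.6 295.9  38.6] tip [482.7 294.7  14.4] F [-1.3 -0.1 -1.1] M [0.1  0.8  0.07] w 0.181
```

arm_command:
  increments:
    - {"dr": [0, 0, 0], "offset": [0.01, 0, 0.02], "hand": -1}
    - {"dr": [0, 0, 0], "offset": [0.01, 0, 0.01], "hand": -1}
    - {"dr": [0, 0, 0], "offset": [0, 0, 0], "hand": -1}

```text
time_s: 15.4
eef_pos: [417.3, 301.2, 140.7]
ee_rot: [0.232, 0.049, 0.972, -0.01]
force: [-1.9, -0.3, -1.0]
grip_width: 0.179
grip_force: 60.0
```

arm_command:
  increments:
    - {"dr": [0, 0, 0], "offset": [0, 0, 0], "hand": 0}
    - {"dr": [0, 0, 0], "offset": [0, 0, 0], "hand": 0}
    - {"dr": [0, 0, 0], "offset": [0, 0, 0], "hand": 0.7}
    - {"dr": [0, 0, 0], "offset": [0, 0, 0], "hand": 0.7}
    - {"dr": [0, 0, 0], "offset": [0, 0, 0], "hand": 0.7}
    - {"dr": [0, 0, 0], "offset": [0, 0, 0], "hand": 0.7}

```text
time_s: 16.0
eef_pos: [417.4, 301.2, 140.9]
ee_rot: [0.232, 0.049, 0.972, -0.01]
force: [-0.1, -0.0, 0.0]
grip_width: 0.85
grip_force: 0.0
```

```bash
python3 - <<'E'
from h import *
where()
im=ctrl.capture("wrist")[:,:,::-1];cv2.imwrite("pics/w9.png",im)
h=cv2.cvtColor(np.ascontiguousarray(im),40);m=(h[...,1]>110)&(h[...,0]>3)&(h[...,0]<18);m[:, :200]=0;m[:,360:]=0
for r in range(215,375,20):
    x=np.where(m[r])[0]; print(r,(x.min(),x.max(),len(x)) if len(x) else None)
E
```

```text
16.0 bowl [470.6 296.1  35.1] tip [482.7 295.   11. ] F [-0.1 -0.   0. ] M [ 0.04  0.25 -0.03] w 0.85
215 None
235 (np.int64(265), np.int64(289), 2)
255 (np.int64(263), np.int64(291), 2)
275 (np.int64(260), np.int64(293), 5)
295 (np.int64(258), np.int64(296), 18)
315 (np.int64(256), np.int64(356), 53)
335 (np.int64(257), np.int64(297), 41)
355 None
```

Released, with the handle centred between the open fingers. Withdraw along the handle axis, then check.

arm_command:
  increments:
    - {"dr": [0, 0, 0], "offset": [0, 0, -0.15], "hand": 0.8}
    - {"dr": [0, 0, 0], "offset": [0, 0, -0.2], "hand": 0.8}
    - {"dr": [0, 0, 0], "offset": [0, 0, -0.3], "hand": 0.8}
    - {"dr": [0, 0, 0], "offset": [0, 0, -0.35], "hand": 0.8}
    - {"dr": [0, 0, 0], "offset": [0, 0, -0.35], "hand": 0.8}
    - {"dr": [0, 0, 0], "offset": [0, 0, 0], "hand": 0.8}
    - {"dr": [0, 0, 0], "offset": [0, 0, 0], "hand": 0.8}

```text
time_s: 16.75
eef_pos: [344.5, 308.3, 285.7]
ee_rot: [0.232, 0.048, 0.971, -0.01]
force: [-0.5, 0.1, -0.6]
grip_width: 0.904
grip_force: 0.0
```

```bash
python3 - <<'E'
from h import *
where();pots("end")
for n,(x0,y0,x1,y1) in(("scene",(386,135,425,200)),("top",(145,215,185,260))):
    for k in("0",None):
        I=cv2.imread(f"pics/{n}0.png") if k else cv2.imread(f"pics/end_{n}.png"); h=cv2.cvtColor(I,40)
        m=(h[...,1]>110)&(h[...,0]<18); w=np.zeros_like(m);w[y0:y1,x0:x1]=m[y0:y1,x0:x1]
        print(n,k,[(s.tolist(),np.round(c,1)) for _,s,c in blobs(w,40)])
a,b=cv2.imread("pics/top0.png"),cv2.imread("pics/end_top.png")
d=cv2.absdiff(a,b).max(2)>45
print([(s[:5].tolist()) for _,s,c in blobs(d[:275],25)])
E
```

```text
16.75 bowl [397.8 303.3 180. ] tip [410.  302.2 155.9] F [-0.5  0.1 -0.6] M [-0.03  0.25 -0.  ] w 0.904
scene [([567.0, -37.0], 598)]
top [([614.0, -82.0], 101), ([563.0, -25.0], 395)]
scene 0 [([386, 143, 21, 50, 494], array([396.6, 166.2]))]
scene None [([386, 143, 21, 50, 492], array([396.5, 166.4]))]
top 0 [([154, 219, 21, 36, 280], array([164. , 235.1]))]
top None [([154, 218, 21, 37, 288], array([164. , 234.9]))]
[[274, 153, 19, 13, 196], [254, 161, 20, 17, 165], [255, 180, 47, 20, 446]]
```

The spoon stands in the crock just where it started. Only the potatoes differ from the first picture, so I'm handing in.

```bash
python3 -c "
from rig import ctrl
print(ctrl.finish_job())"
```

```text
the job is handed in; nothing more can be done
None
```

I handed the job in at about 17 s: all five potatoes lie 62–108 mm (camera estimate) from where they started and are still in the basin, the spoon is back in the crock bowl end down and released, and the last top picture shows no other change.

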